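# Quick-set clamp: squeeze, slide, latch

### The job

Clamp the steel vee block in the blue quick-set clamp on the bench: squeeze the red release lever back against the blue post, and keeping it squeezed slide the jaw up until its black sprung pad has pushed the block square against the fixed jaw and is itself pressed in roughly half-way. Then let the lever go so that its pawl drops fully into a notch and the clamp holds by itself, easing the jaw along a little by feel if the pawl lands between notches. Do not force the jaw against its latched pawl, do not drive the pad to the end of its travel, and leave the other things on the bench alone.

Things in the scene. Friction and masses are not known exactly. Their poses are not given: they have to be found in the camera images.
- clamp: Bed of the blue quick-set clamp, fixed to the bench: 92 mm wide, x -142 to +128 mm. Origin under it on its middle line; +x is the way the sliding jaw moves toward the fixed jaw, z up. The block rests on a ground table (x 26 to 106 mm) whose top is 32 mm above the bench; pushed home its origin stands at x = 83.6 mm in this frame.
- fixed_jaw: Fixed jaw at the far end of the bed, 76 mm wide, top 70 mm above the bench. Origin at bench height under the middle of its work face, which looks to the clamp's -x.
- jaw (a joint): Travel of the sliding jaw along the clamp's +x, m: 0 fully back, 0.090 the end. It starts at 0 to 0.025, its pawl in a long empty pocket behind the notches; unsqueezed it goes only to the first notch wall. Dry friction about 7 N, so it stays where left. Its plate is 70 mm wide, top 70 mm above the bench; only post and lever stand higher.
- post_back (a point): Middle of the back face (the face to the clamp's -x) of the fixed blue grip post on the sliding jaw, 112 mm above the bench. The post is 12 mm thick along x, 34 mm wide, and its top is 133 mm above the bench.
- lever_bar (a point): Centre of the red cross bar at the top of the release lever: a round bar of 12 mm diameter, 40 mm long across the clamp, 112 mm above the bench, ahead (+x) of the post. At rest its centre is 38 mm ahead of the post's back face, so post and bar measure 44 mm over all; fully squeezed they measure 28 mm.
- release_lever (a joint): Angle of the red release lever, rad: 0 released with the pawl fully down, 0.22 squeezed right back. The bar moves 74 mm per rad; its spring asks for about 4 N at the bar at rest and 6.5 N fully squeezed. The pawl clears the notch walls above 0.125; let go between two notches it stays on a crown or edge at 0.03 to 0.12.
- pawl (a point): Tip of the lever's pawl, 5.5 mm thick, 24.5 mm above the bench when down. The notches in the dark strip under it are 8 mm wide, the crowns between them 5 mm, pitch 13 mm. The strip is screwed down somewhere within +-6 mm, so where the notches are must be felt: with the lever free, ease the jaw along until the pawl drops and stops it.
- spring_pad (a joint): How far the black pad is pressed into the sliding jaw, m: 0 out, 0.022 at the end of its travel. It asks for 1.5 N at first and 0.22 N more per mm.
- pad_face (a point): Middle of the black pad's face (50 x 26 mm), 50 mm above the bench, looking to the clamp's +x; when the pad is out this face is 133 mm ahead of the post's back face.
- vee_block: Grey ground-steel vee block, 45 x 45 mm and 34 mm high, 0.4 kg, loose on the table between the jaws, 5 to 18 mm short of the fixed jaw. Origin at the centre of its underside; its sides stand turned by +0.351 rad from its own x and y axes.
- masking_tape: Roll of white masking tape, 80 mm across, 24 mm high, lying on the bench; leave it. Origin at the centre of its underside.
- screwdriver: Orange screwdriver, 207 mm long, lying on the bench; leave it. Origin at the middle of its underside.
- brass_brush: Brass wire brush with wooden handle, 133 mm long, lying on the bench; leave it. Origin at the middle of its underside.
There are look-alikes about, which are no part of the job. What is shaped like the vee_block but turquoise is not meant.

How it is judged:
On the way, in this order (a step that is already met when the one before it is completed fails the run):
1. the release lever is squeezed clear of the notches while the jaw is still back (value of joint release_lever above 0.15 rad and value of joint jaw below 0.034 m), for 0.2 s.
2. the jaw is carried forward over the notches with the lever still squeezed, until the pad presses (value of joint release_lever above 0.14 rad and value of joint jaw above 0.045 m and value of joint spring_pad above 0.002 m), for 0.1 s.
At the end, for the whole second after the job is handed in: The lever is released with its pawl fully down in a notch (lever below 0.03 rad), the pad is pressed in between 3 and 20 mm of its 22 mm, the vee block lies flat on the table, at rest, within 2 mm of square home on the fixed jaw and is pressed against it by more than 1 N (value of joint release_lever below 0.03 rad and value of joint spring_pad between 0.003 and 0.02 m and contact force between vee_block and fixed_jaw above 1 N and x of vee_block in the frame of clamp above 0.0816 m and z of vee_block in the frame of clamp between 0.03 and 0.035 m and linear speed of vee_block below 0.01 m/s); the robot touches nothing.
It fails at once if the jaw is forced against its latched pawl (more than 25 N between pawl and notches) (contact force between release_lever and notch_strip above 25 N).
It fails at once if the block is pressed on the fixed jaw with more than 14 N (pad driven to the end of its travel) (contact force between vee_block and fixed_jaw above 14 N).
It fails at once if a bystander is disturbed (distance of any of masking_tape, screwdriver, brass_brush from where it was at the start of the episode above 0.015 m).
It also fails if it takes over 54 s, if anything falls off the work surface, if the arm or the gripper's body presses on something with over 40 N, if the wrist force passes 120 N, or if a joint passes its speed limit or range.

### The arm

A 7-joint arm with a two-finger parallel gripper is mounted at the origin on a cart in front of the work surface, level with it; the furniture and walls round the work are solid. World frame = base frame: x ahead of the robot, y to its left, z up, the work surface at z = 0. Lengths are in m, angles in rad, forces in N, time in s.
With the tool pointing down it reaches from about 0.425 to 0.925 m from the base axis. Payload 6.8 kg.
Tool frame: the origin (TCP) lies midway between the tips of the shut fingers; the grasp point (between the pads) lies 19 mm behind it; y points along the fingers, z is the direction in which the jaws open and shut, and the axes are right-handed (so a half turn about y gives the same grasp; the last joint's range is limited). The gripper opens to 85 mm and grips with 20 to 120 N. Pads are 22 mm wide; open, the fingers measure 114 mm over their backs; the gripper's body (76 mm by 85 mm) begins 54 mm behind the grasp point. The pads swing forward as they close: fully open they stand 13 mm farther back than shut.
Start: joints at [-1.445, 0.477, 0.022, 1.555, -0.011, 1.109, -0.083], TCP at [0.156, 0.657, 0.231] pointing down, gripper open.
Joint ranges: [-2.96, 2.96], [-0.34, 2.1], [-1.41, 1.46], [0.24, 2.44], [-1.37, 4.51], [0.17, 1.92], [-2.96, 2.96]. Speed limits (rad/s): [2.39, 2.39, 3.14, 3.14, 3.14, 3.14, 3.14].

### API

Orientations are given as a unit quaternion [w, x, y, z].
In Python, from station import bot gives the robot as it stands. The module is installed in compiled form; this text tells all that it offers.
- The arm moves only by the shell command python3 -m crank 'ROWS' [FORCE]. ROWS is JSON, a list of rows, each an object with "linear": the shift along the tool's x, y, z in m, a list of three; "dr": the turn, a rotation vector about the tool's x, y, z in degrees, a list of three; "hand": the gripper command: -1 is shut, 1 is fully open, values between are in proportion. A call has 1 to 10 rows; each row is the pose to reach, as a shift and turn from the pose commanded when the call began, along the tool's axes at that moment; what a row does not reach only later rows make up. A row lasts 1/12 s, in which the tool goes at most 41.7 mm and 7.16 degrees, less where a joint would pass 70% of its speed; a pose out of reach is approached as far as the arm can. A call with a gripper value outside its range is refused whole. The fingers move at their own pace and stop on an object; FORCE is the grip in N (left out, the last holds). Time passes only in rows, so rows that repeat a pose let the fingers close. It gives the time, the measured TCP pose, the force and the opening at its end, in the units of the state.
- bot.get_obs(): the state, without advancing time (a new reading comes with each control period).
- bot.read_camera(name): name is "scene" or "top" or "wrist"; returns the picture (420x560x3 uint8, blue, green, red); there is no depth.
- bot.camera_params(name): a dict with "K" (3x3 intrinsics, pixels), "R" (3x3) and "t" (3): a world point X has camera coordinates R X + t; the wrist camera has in their place "hand_eye" (4x4, takes a point from camera to tool coordinates, whose origin is the TCP and whose axes are the tool frame's). Camera axes: x right, y down, z forward; pixel columns grow to the right and rows downward; lengths in m; the calibration is good to about 2 mm. A picture is of the moment at which its call begins: read the wrist's pose just before it. camera_params takes no time and is no camera call.
- bot.hand_in(): hands the job in, once; it reports no verdict.
Trained networks look in the newest picture that a camera, given by its name, has taken for a name from the list of things; names that differ only in an ending like _2 or _b are one class to them, and where a whole thing is asked for, a point or a joint stands for the part that bears it (a point fixed in the world has none). Each returns a list of dicts, best first, with "score" (0 to 1); they miss things now and then, are a little off and sometimes report something else, mostly with a low value. They report only what shows in the picture. A call takes as long as a camera call. They do not tell look-alikes from the thing itself.
- bot.search_frame(camera, target): "extent" ([left, top, right, bottom] in pixels, round what is visible of it).
- bot.cut_out(camera, target): "pixels" (420x560 bool, what is visible of it) and "extent" ([left, top, right, bottom] in pixels, round what is visible of it).
- bot.place_of(camera, target): "xy" ([column, row] in pixels: a listed point, or the origin of a listed thing).
The state is a dict: "t": time; "q": joint angles; "joint_vel": joint speeds; "joint_torque": joint torques, N m; "eef_pos": TCP position; "tool_rot": TCP orientation; "contact_force": force on the tool from outside, world axes, zero at the start; "torque": the same for the moment, N m; "gripper_width": opening from 0.0 (shut) to 1.0 (fully open).
Only numpy, scipy, OpenCV 4.12 (cv2) and the standard library are available. Lean on these libraries where they do the work, as an engineer would, in place of code of your own. Each camera call takes 0.05 s, during which the arm holds its last target. There are 200 camera calls.

## Working session

There is one attempt and no reset: what is moved stays moved. The work goes in short steps, Python scripts to look and compute and a shell command to move; the robot and the scene stay as the last step left them, time stands still between calls to the robot, and variables do not carry over. Pictures are saved under pics/ and viewed, about 8 in all and at most 12, crops included, and the job is handed in when it is done.

```bash
mkdir -p pics; cat > h.py <<'E'
import numpy as np,cv2,json
from scipy.spatial.transform import Rotation as Ro
from station import bot
def rot(o): 
    q=o["tool_rot"]; return Ro.from_quat([q[1],q[2],q[3],q[0]]).as_matrix()
def cam(name,o=None):
    p=bot.camera_params(name);K=np.array(p["K"])
    if name=="wrist":
        H=np.array(p["hand_eye"]);R=rot(o)
        Rc=R@H[:3,:3];C=R@H[:3,3]+np.array(o["eef_pos"])
    else:
        Rc=np.array(p["R"]).T;C=-Rc@np.array(p["t"])
    return K,Rc,C
def toz(c,uv,z):
    K,Rc,C=c;d=Rc@np.linalg.inv(K)@np.array([uv[0],uv[1],1.]);return C+d*(z-C[2])/d[2]
def proj(c,X):
    K,Rc,C=c;p=K@Rc.T@(np.array(X)-C);return p[:2]/p[2]
E
python3 - <<'E'
from h import *
o=bot.get_obs();print({k:np.round(v,3).tolist() for k,v in o.items()});print(rot(o).round(3))
ims=[]
Z={"post_back":.112,"lever_bar":.112,"pad_face":.05,"clamp":0,"fixed_jaw":0,"vee_block":.032,"masking_tape":0,"screwdriver":0,"brass_brush":0}
for n in ["scene","top"]:
    im=bot.read_camera(n);c=cam(n)
    cv2.imwrite(f"pics/{n}0.png",im)
    print(n,c[2].round(3))
    for t,z in Z.items():
        for d in bot.place_of(n,t)[:2]:
            print(t,round(d["score"],2),np.round(d["xy"],1),toz(c,d["xy"],z).round(4))
E
```

```text
{'t': 0.0, 'q': [-1.445, 0.478, 0.022, 1.556, -0.012, 1.109, -0.083], 'joint_vel': [0.0, 0.002, 0.001, -0.001, -0.002, 0.001, -0.001], 'joint_torque': [0.0, -59.645, 1.608, -28.12, 0.012, 0.01, 0.0], 'eef_pos': [0.156, 0.656, 0.23], 'tool_rot': [-0.702, 0.703, -0.083, 0.082], 'contact_force': [0.48, -1.183, 0.237], 'torque': [0.022, -0.01, 0.026], 'gripper_width': 0.995}
[[ 0.973 -0.     0.232]
 [-0.232 -0.002  0.973]
 [ 0.    -1.    -0.002]]
scene [-0.039  0.588  0.568]
post_back 0.88 [274.9 245.6] [0.4458 0.1384 0.112 ]
lever_bar 0.48 [281.5 231.9] [0.4734 0.0955 0.112 ]
lever_bar 0.23 [266.3 218. ] [0.5347 0.083  0.112 ]
pad_face 0.68 [300.6 234.2] [0.5076 0.0017 0.05  ]
clamp 0.68 [298.6 259.9] [0.4873 0.025  0.    ]
fixed_jaw 0.6 [280.5 234. ] [ 0.5937 -0.0169  0.    ]
fixed_jaw 0.59 [316.  238.2] [ 0.5228 -0.0711  0.    ]
vee_block 0.96 [210.4 294.6] [0.4888 0.2633 0.032 ]
vee_block 0.55 [318.6 235.7] [ 0.4945 -0.0465  0.032 ]
masking_tape 0.77 [271.5 222. ] [ 0.6514 -0.038   0.    ]
masking_tape 0.37 [291.5 256.1] [0.5084 0.0272 0.    ]
screwdriver 0.57 [197.1 327.1] [0.4624 0.3127 0.    ]
brass_brush 0.7 [394.1 232.4] [ 0.4118 -0.2433  0.    ]
top [0.443 0.024 1.209]
post_back 0.97 [241.9 246.2] [0.4577 0.137  0.112 ]
lever_bar 0.72 [258.  242.3] [0.4682 0.0956 0.112 ]
lever_bar 0.49 [269.8 239.5] [0.4757 0.0652 0.112 ]
pad_face 0.58 [288.1 228.7] [0.5076 0.0178 0.05  ]
clamp 0.66 [285.3 232.6] [0.4992 0.0255 0.    ]
fixed_jaw 0.53 [323.2 221.6] [ 0.5316 -0.0823  0.    ]
fixed_jaw 0.32 [378.4 263.6] [ 0.4144 -0.2379  0.    ]
vee_block 0.81 [208.  221.4] [0.5268 0.2413 0.032 ]
vee_block 0.6 [310.4 227.5] [ 0.5125 -0.0441  0.032 ]
masking_tape 0.72 [286.6 234.7] [0.4932 0.0217 0.    ]
masking_tape 0.68 [305.5 175.8] [ 0.6635 -0.0313  0.    ]
screwdriver 0.6 [184.8 244.5] [0.4624 0.3119 0.    ]
brass_brush 0.59 [378.9 263.8] [ 0.4138 -0.2393  0.    ]
```

View pics/scene0.png

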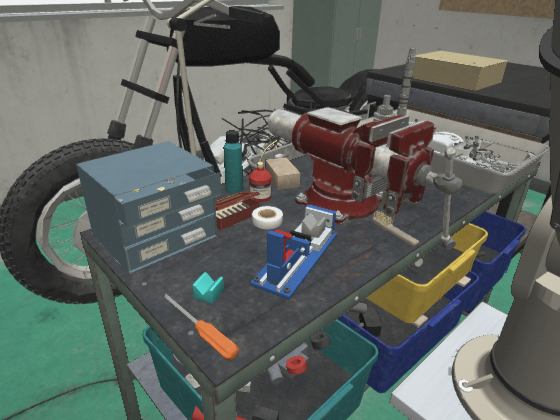

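View pics/top0.png

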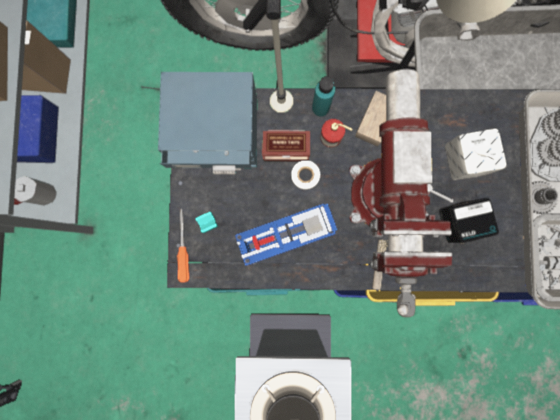

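The clamp lies with its post at the left and +x towards world (0.28,-0.96). The tape is above it at px (305,175), the screwdriver is at the left, and the turquoise look-alike is at (205,221). I'll move above the post and turn about 30°.

```bash
python3 -m crank '[{"linear":[0.42,-0.02,-0.447],"dr":[0,-29.7,0],"hand":1},{"linear":[0.42,-0.02,-0.447],"dr":[0,-29.7,0],"hand":1},{"linear":[0.42,-0.02,-0.447],"dr":[0,-29.7,0],"hand":1},{"linear":[0.42,-0.02,-0.447],"dr":[0,-29.7,0],"hand":1},{"linear":[0.42,-0.02,-0.447],"dr":[0,-29.7,0],"hand":1},{"linear":[0.42,-0.02,-0.447],"dr":[0,-29.7,0],"hand":1},{"linear":[0.42,-0.02,-0.447],"dr":[0,-29.7,0],"hand":1},{"linear":[0.42,-0.02,-0.447],"dr":[0,-29.7,0],"hand":1},{"linear":[0.42,-0.02,-0.447],"dr":[0,-29.7,0],"hand":1},{"linear":[0.42,-0.02,-0.447],"dr":[0,-29.7,0],"hand":1}]'
python3 -c "
from h import *
o=bot.get_obs();R=rot(o);print(R.round(3));print(R.T@(np.array([.4615,.1235,.25])-o['eef_pos']))"
```

```text
t: 1.83
eef_pos: [0.3642, 0.2935, 0.2453]
tool_rot: [0.7, -0.7, -0.1, 0.1]
contact_force: [0.9, 0.2, 0.3]
gripper_width: 0.998
[[ 0.96   0.001 -0.281]
 [ 0.281  0.001  0.96 ]
 [ 0.001 -1.     0.001]]
[ 0.04571103 -0.00478884 -0.19046324]
```

```bash
python3 -m crank '[{"linear":[0.046,-0.005,-0.19],"dr":[0,0,0],"hand":1},{"linear":[0.046,-0.005,-0.19],"dr":[0,0,0],"hand":1},{"linear":[0.046,-0.005,-0.19],"dr":[0,0,0],"hand":1},{"linear":[0.046,-0.005,-0.19],"dr":[0,0,0],"hand":1},{"linear":[0.046,-0.005,-0.19],"dr":[0,0,0],"hand":1},{"linear":[0.046,-0.005,-0.19],"dr":[0,0,0],"hand":1},{"linear":[0.046,-0.005,-0.19],"dr":[0,0,0],"hand":1},{"linear":[0.046,-0.005,-0.19],"dr":[0,0,0],"hand":1}]'
cat > look.py <<'E'
from h import *
import sys
o=bot.get_obs();im=bot.read_camera("wrist");c=cam("wrist",o);R=rot(o);cv2.imwrite(f"pics/{sys.argv[1]}.png",im)
print("cam",c[2].round(3),"tcp",np.round(o["eef_pos"],4))
for t,z in {"post_back":.112,"lever_bar":.112,"pad_face":.05,"fixed_jaw":0,"vee_block":.032,"clamp":0}.items():
    for d in bot.place_of("wrist",t)[:2]:
        X=toz(c,d["xy"],z);print(t,round(d["score"],2),np.round(d["xy"],1),X.round(4),"tool",(R.T@(X-o["eef_pos"])).round(4))
E
python3 look.py w1
```

```text
t: 2.5
eef_pos: [0.4606, 0.1266, 0.2499]
tool_rot: [0.7, -0.7, -0.1, 0.1]
contact_force: [-0.5, 0.8, 0.8]
gripper_width: 0.997
cam [0.396 0.107 0.392] tcp [0.4606 0.1266 0.2499]
post_back 0.91 [290.5 197.4] [0.4578 0.1361 0.112 ] tool [-0.      0.1379  0.0098]
lever_bar 0.62 [247.7 198.3] [0.4686 0.1019 0.112 ] tool [ 0.0007  0.1379 -0.0261]
pad_face 0.86 [161.7 187.7] [0.4986 0.0138 0.05  ] tool [ 0.0047  0.1998 -0.1191]
fixed_jaw 0.46 [157. 189.] [ 0.5166 -0.0049  0.    ] tool [ 0.0168  0.2498 -0.1421]
vee_block 0.89 [356.7 250.2] [0.5131 0.2337 0.032 ] tool [0.0805 0.2179 0.0878]
vee_block 0.7 [104.4 187.1] [ 0.5205 -0.0501  0.032 ] tool [ 0.0078  0.2178 -0.1866]
clamp 0.59 [181.6 178.8] [0.4967 0.0202 0.    ] tool [ 0.0047  0.2498 -0.1125]
```

View pics/w1.png

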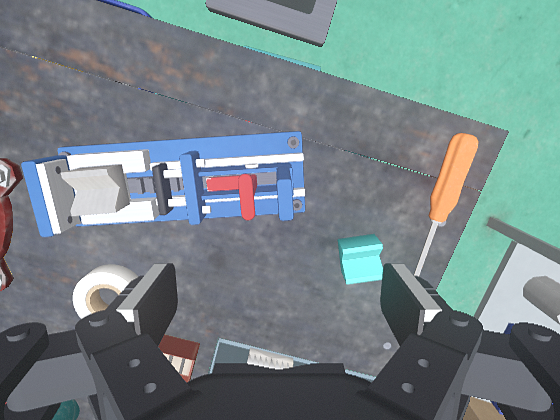

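The view shows the post at px (290,197), the bar at (248,198) and the pad at (162,188). Post to bar measures 36 mm and post to pad 129 mm, so both fit the given sizes. The points put the clamp's axis about 2° off the tool, so I'll correct that and descend.

```bash
python3 -m crank '[{"linear":[0.0005,0.03,-0.004],"dr":[0,-2.2,0],"hand":1},{"linear":[0.0005,0.065,-0.004],"dr":[0,-2.2,0],"hand":1},{"linear":[0.0005,0.1,-0.004],"dr":[0,-2.2,0],"hand":1},{"linear":[0.0005,0.13,-0.004],"dr":[0,-2.2,0],"hand":1},{"linear":[0.0005,0.158,-0.004],"dr":[0,-2.2,0],"hand":1},{"linear":[0.0005,0.158,-0.004],"dr":[0,-2.2,0],"hand":1},{"linear":[0.0005,0.158,-0.004],"dr":[0,-2.2,0],"hand":0.3}]' 20; python3 look.py w2; python3 -c "from h import *;print(bot.get_obs()['contact_force'])"
```

```text
t: 3.43
eef_pos: [0.4617, 0.122, 0.0913]
tool_rot: [-0.698, 0.698, 0.113, -0.115]
contact_force: [0.1, 0.3, 1.0]
gripper_width: 0.883
cam [0.398 0.101 0.234] tcp [0.4617 0.122  0.0913]
post_back 0.98 [317.  285.5] [0.4545 0.1353 0.112 ] tool [-0.0027 -0.0207  0.0149]
lever_bar 0.87 [220.1 289.9] [0.4684 0.0998 0.112 ] tool [-0.0008 -0.0207 -0.0232]
pad_face 0.69 [ 73.4 239.5] [0.5    0.0113 0.05  ] tool [ 0.0013  0.0413 -0.1171]
clamp 0.59 [126.3 216.9] [0.4987 0.0199 0.    ] tool [ 0.003   0.0913 -0.1085]
[ 1.62473047 -1.81814777  1.22048818]
```

View pics/w2.png

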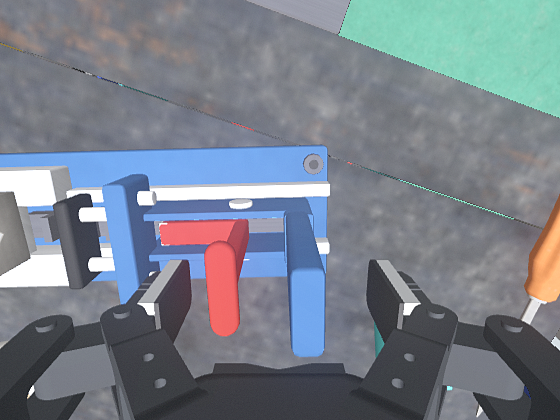

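Aligned: post and bar sit between the fingers, and the bed runs level in the picture. Now I'll squeeze.

```bash
python3 -m crank '[{"linear":[0,0,0.001],"dr":[0,0,0],"hand":0},{"linear":[0,0,0.001],"dr":[0,0,0],"hand":-0.2},{"linear":[0,0,0.001],"dr":[0,0,0],"hand":-0.5},{"linear":[0,0,0.001],"dr":[0,0,0],"hand":-1},{"linear":[0,0,0.001],"dr":[0,0,0],"hand":-1},{"linear":[0,0,0.001],"dr":[0,0,0],"hand":-1},{"linear":[0,0,0.001],"dr":[0,0,0],"hand":-1},{"linear":[0,0,0.001],"dr":[0,0,0],"hand":-1},{"linear":[0,0,0.001],"dr":[0,0,0],"hand":-1},{"linear":[0,0,0.001],"dr":[0,0,0],"hand":-1}]' 20;  python3 look.py w3
```

```text
t: 4.62
eef_pos: [0.4631, 0.1233, 0.093]
tool_rot: [0.698, -0.698, -0.114, 0.113]
contact_force: [0.1, -3.0, 11.1]
gripper_width: 0.331
cam [0.399 0.102 0.235] tcp [0.4631 0.1233 0.093 ]
post_back 0.92 [312.1 283.5] [0.4564 0.1349 0.112 ] tool [-0.0026 -0.019   0.0132]
lever_bar 0.78 [260.7 279.6] [0.4613 0.115  0.112 ] tool [-0.0044 -0.019  -0.0072]
pad_face 0.96 [ 68.9 238.5] [0.5028 0.0093 0.05  ] tool [ 0.0013  0.043  -0.1207]
clamp 0.63 [126.  209.8] [0.4962 0.0195 0.    ] tool [-0.0018  0.093  -0.1089]
```

View pics/w3.png

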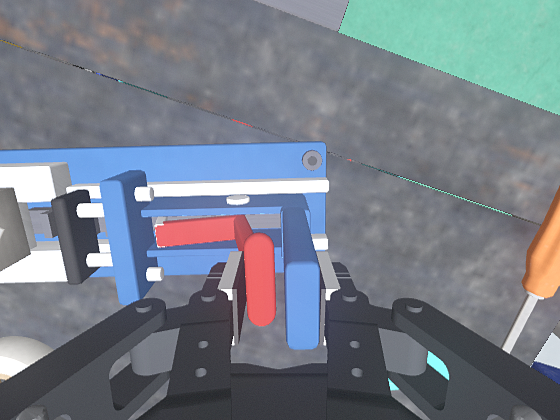

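Lever fully squeezed (28.1 mm over all). I'll carry the jaw forward 48 mm, easing off the vertical load.

```bash
python3 -m crank '[{"linear":[0,-0.0015,0],"dr":[0,0,0],"hand":-1},{"linear":[0,-0.0015,-0.005],"dr":[0,0,0],"hand":-1},{"linear":[0,-0.0015,-0.011],"dr":[0,0,0],"hand":-1},{"linear":[0,-0.0015,-0.018],"dr":[0,0,0],"hand":-1},{"linear":[0,-0.0015,-0.025],"dr":[0,0,0],"hand":-1},{"linear":[0,-0.0015,-0.032],"dr":[0,0,0],"hand":-1},{"linear":[0,-0.0015,-0.038],"dr":[0,0,0],"hand":-1},{"linear":[0,-0.0015,-0.044],"dr":[0,0,0],"hand":-1},{"linear":[0,-0.0015,-0.048],"dr":[0,0,0],"hand":-1},{"linear":[0,-0.0015,-0.048],"dr":[0,0,0],"hand":-1}]' 20;  python3 look.py w4
```

```text
t: 5.8
eef_pos: [0.4785, 0.0807, 0.0933]
tool_rot: [0.699, -0.697, -0.116, 0.114]
contact_force: [4.9, 7.9, -7.6]
gripper_width: 0.331
cam [0.414 0.059 0.236] tcp [0.4785 0.0807 0.0933]
post_back 0.66 [313.7 281. ] [0.4707 0.0926 0.112 ] tool [-0.0036 -0.0187  0.0138]
lever_bar 0.8 [257.3 278.6] [0.4768 0.071  0.112 ] tool [-0.0046 -0.0187 -0.0086]
pad_face 0.64 [ 78.  237.6] [ 0.5163 -0.0282  0.05  ] tool [ 0.0008  0.0431 -0.1154]
vee_block 0.65 [ 56.7 220.7] [ 0.5193 -0.051   0.032 ] tool [-0.0037  0.061  -0.138 ]
vee_block 0.61 [457.9 328.1] [0.5092 0.2204 0.032 ] tool [0.0736 0.0618 0.1224]
clamp 0.62 [190.3 210.6] [0.4979 0.0208 0.    ] tool [-0.0012  0.0932 -0.0632]
```

View pics/w4.png

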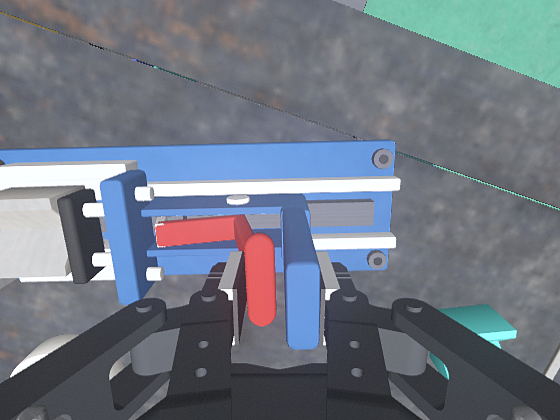

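The block has met the pad. By the geometry the jaw is still about 5 mm short of home, so half travel is about 16 mm on. I'll go 12 mm and compare forces.

```bash
python3 -m crank '[{"linear":[0,0,-0.002],"dr":[0,0,0],"hand":-1},{"linear":[0,0,-0.005],"dr":[0,0,0],"hand":-1},{"linear":[0,0,-0.008],"dr":[0,0,0],"hand":-1},{"linear":[0,0,-0.011],"dr":[0,0,0],"hand":-1},{"linear":[0,0,-0.012],"dr":[0,0,0],"hand":-1},{"linear":[0,0,-0.012],"dr":[0,0,0],"hand":-1}]' 20;  python3 look.py w5; python3 - <<'E'
from h import *
o=bot.get_obs();print(rot(o).T@o['contact_force'])
im=bot.read_camera("scene")
for t,z in {"vee_block":.032,"fixed_jaw":0,"pad_face":.05}.items():
    for d in bot.place_of("scene",t)[:2]:print(t,round(d["score"],2),d["xy"],toz(cam("scene"),d["xy"],z).round(4))
a=cv2.imread("pics/w5.png")[140:320,0:200];b=im[190:310,230:350]
cv2.imwrite("pics/m5.png",np.hstack([cv2.resize(a,(444,400)),cv2.resize(b,(400,400),interpolation=cv2.INTER_CUBIC)[:, :350]]))
E
```

```text
t: 6.65
eef_pos: [0.4823, 0.0704, 0.0933]
tool_rot: [0.699, -0.696, -0.116, 0.114]
contact_force: [3.9, 10.0, -7.4]
gripper_width: 0.334
cam [0.418 0.048 0.236] tcp [0.4823 0.0704 0.0933]
post_back 0.9 [311.7 282.4] [0.4753 0.0817 0.112 ] tool [-0.0029 -0.0187  0.013 ]
post_back 0.47 [204.2 207.8] [0.4592 0.033  0.112 ] tool [-0.0338 -0.0189 -0.0279]
lever_bar 0.87 [261.2 282.7] [0.4818 0.0627 0.112 ] tool [-0.0028 -0.0187 -0.0071]
pad_face 0.86 [ 78.4 234.4] [ 0.5182 -0.0385  0.05  ] tool [-0.0012  0.043  -0.1148]
vee_block 0.96 [471.9 326.1] [0.5083 0.2186 0.032 ] tool [0.0721 0.0619 0.1318]
vee_block 0.85 [ 57.3 221.4] [ 0.5235 -0.0608  0.032 ] tool [-0.0033  0.0609 -0.1377]
clamp 0.72 [205.2 210.2] [ 0.498   0.0206 -0.    ] tool [-0.0014  0.0932 -0.0525]
clamp 0.48 [260.4 279.1] [0.537  0.0745 0.    ] tool [ 0.0528  0.0935 -0.014 ]
[7.21773207 7.92954921 8.28602812]
vee_block 0.94 [210.1, 294.1] [0.4903 0.2629 0.032 ]
vee_block 0.52 [316.0, 229.7] [ 0.5166 -0.0612  0.032 ]
fixed_jaw 0.74 [316.6, 235.8] [ 0.5293 -0.0802  0.    ]
fixed_jaw 0.2 [194.7, 326.9] [0.4657 0.3158 0.    ]
pad_face 0.52 [309.7, 226.7] [ 0.5166 -0.0377  0.05  ]
```

View pics/m5.png

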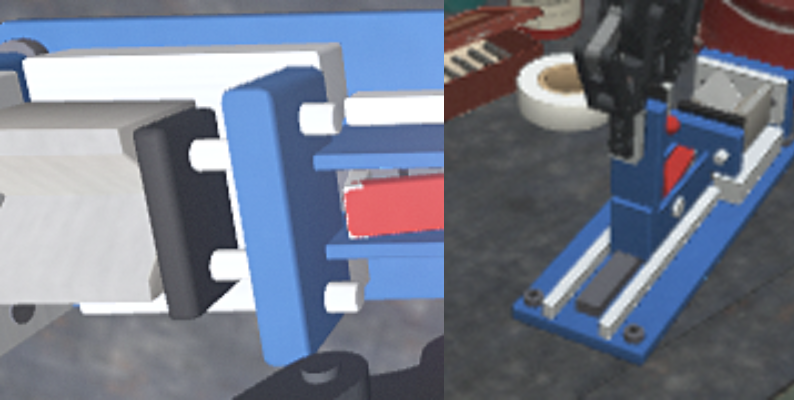

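The block is home (x ≈ 0.085 in the clamp frame) and the pad is in about 5 mm. The side load of 7 N means the axis is slightly skewed, so I'll go 3 mm further and relieve it.

```bash
python3 -m crank '[{"linear":[0.001,0.001,-0.001],"dr":[0,0,0],"hand":-1},{"linear":[0.002,0.0015,-0.002],"dr":[0,0,0],"hand":-1},{"linear":[0.002,0.0015,-0.003],"dr":[0,0,0],"hand":-1},{"linear":[0.002,0.0015,-0.003],"dr":[0,0,0],"hand":-1},{"linear":[0.002,0.0015,-0.003],"dr":[0,0,0],"hand":-1}]' 20
python3 -c "
from h import *
o=bot.get_obs();print(rot(o).T@o['contact_force'],o['eef_pos'])"
python3 look.py w6
```

```text
t: 7.62
eef_pos: [0.4833, 0.0676, 0.0931]
tool_rot: [0.699, -0.696, -0.115, 0.115]
contact_force: [-7.9, 6.6, 17.0]
gripper_width: 0.333
[ -5.37322111 -17.00253517   8.85744261] [0.48334755 0.06758672 0.09312129]
cam [0.42  0.045 0.236] tcp [0.4833 0.0676 0.0931]
post_back 0.98 [313.5 282.7] [0.4762 0.0796 0.112 ] tool [-0.0029 -0.0188  0.0137]
lever_bar 0.57 [261.7 281.8] [0.4824 0.0599 0.112 ] tool [-0.0033 -0.0189 -0.0069]
pad_face 0.67 [ 84.6 234. ] [ 0.5175 -0.0379  0.05  ] tool [-0.0015  0.0427 -0.111 ]
vee_block 0.69 [474.9 335.1] [0.5148 0.2208 0.032 ] tool [0.079  0.0616 0.1347]
vee_block 0.57 [ 63.3 220.1] [ 0.5222 -0.0601  0.032 ] tool [-0.0043  0.0606 -0.1336]
clamp 0.82 [207.2 210.7] [0.4985 0.0192 0.    ] tool [-0.0011  0.0929 -0.0511]
```

The pad is now about 8–9 mm in and the block no longer moves. Next I release the lever, opening wide enough (70 mm) for the bar to return fully.

```bash
python3 -m crank '[{"linear":[-0.001,-0.001,0.001],"dr":[0,0,0],"hand":-1},{"linear":[-0.001,-0.001,0.001],"dr":[0,0,0],"hand":-0.3},{"linear":[-0.001,-0.001,0.001],"dr":[0,0,0],"hand":0},{"linear":[-0.001,-0.001,0.001],"dr":[0,0,0],"hand":0.4},{"linear":[-0.001,-0.001,0.001],"dr":[0,0,0],"hand":0.65},{"linear":[-0.001,-0.001,0.001],"dr":[0,0,0],"hand":0.65},{"linear":[-0.001,-0.001,0.001],"dr":[0,0,0],"hand":0.65},{"linear":[-0.001,-0.001,0.001],"dr":[0,0,0],"hand":0.65}]' 20
python3 -c "
from h import *
o=bot.get_obs();print(rot(o).T@o['contact_force'],o['eef_pos'])"
python3 look.py w7
```

```text
t: 8.63
eef_pos: [0.4825, 0.0646, 0.0927]
tool_rot: [0.698, -0.698, -0.113, 0.114]
contact_force: [0.7, -0.4, 0.2]
gripper_width: 0.827
[ 0.57860464 -0.19620333 -0.57159911] [0.48252965 0.06456488 0.09271295]
cam [0.419 0.043 0.235] tcp [0.4825 0.0646 0.0927]
post_back 0.81 [326.8 286.7] [0.4752 0.0822 0.112 ] tool [-0.0014 -0.0193  0.019 ]
lever_bar 0.66 [234.2 288.5] [0.4876 0.0475 0.112 ] tool [-0.0006 -0.0193 -0.0178]
pad_face 0.9 [ 88.8 240.4] [ 0.5194 -0.0383  0.05  ] tool [ 0.0024  0.0427 -0.1092]
vee_block 0.86 [ 65.7 225.3] [ 0.5238 -0.0616  0.032 ] tool [-0.0008  0.0607 -0.1327]
vee_block 0.65 [481.6 333.6] [0.5117 0.2204 0.032 ] tool [0.0771 0.0607 0.1385]
clamp 0.92 [212.7 213.1] [0.498 0.02  0.   ] tool [ 0.0006  0.0927 -0.0472]
```

View pics/w7.png

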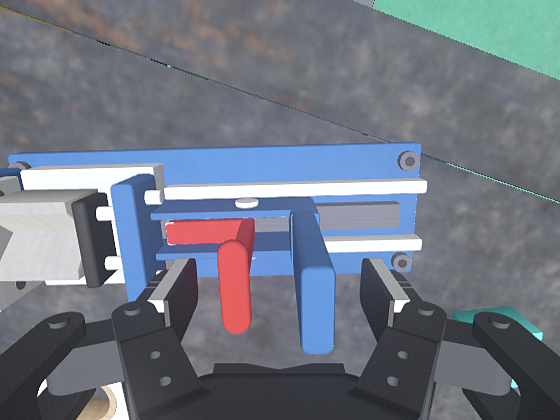

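The bar is nearly back: post to bar is about 36.8 mm, which is borderline between seated and on an edge. I'll test by feel, bringing the rear finger up to the post's back and then easing on in small steps.

```bash
cat > f.py <<'E'
from h import *
o=bot.get_obs();d=-rot(o)[:,2];print("F",(rot(o).T@o['contact_force']).round(1),"s",round(float(d@(np.array(o['eef_pos'])-[.4825,.0646,.0927]))*1000,2),"mm t",o['t'])
E
python3 -m crank '[{"linear":[0,0,-0.006],"dr":[0,0,0],"hand":0.65},{"linear":[0,0,-0.012],"dr":[0,0,0],"hand":0.65},{"linear":[0,0,-0.016],"dr":[0,0,0],"hand":0.65},{"linear":[0,0,-0.016],"dr":[0,0,0],"hand":0.65},{"linear":[0,0,-0.016],"dr":[0,0,0],"hand":0.65}]'; python3 f.py
python3 -m crank '[{"linear":[0,0,-0.001],"dr":[0,0,0],"hand":0.65},{"linear":[0,0,-0.001],"dr":[0,0,0],"hand":0.65},{"linear":[0,0,-0.001],"dr":[0,0,0],"hand":0.65}]' >/dev/null; python3 f.py
python3 -m crank '[{"linear":[0,0,-0.001],"dr":[0,0,0],"hand":0.65},{"linear":[0,0,-0.001],"dr":[0,0,0],"hand":0.65},{"linear":[0,0,-0.001],"dr":[0,0,0],"hand":0.65}]' >/dev/null; python3 f.py
python3 -m crank '[{"linear":[0,0,-0.001],"dr":[0,0,0],"hand":0.65},{"linear":[0,0,-0.001],"dr":[0,0,0],"hand":0.65},{"linear":[0,0,-0.001],"dr":[0,0,0],"hand":0.65}]' >/dev/null; python3 f.py
```

```text
t: 9.4
eef_pos: [0.4881, 0.049, 0.0929]
tool_rot: [-0.698, 0.698, 0.113, -0.113]
contact_force: [-0.3, -0.7, 0.4]
gripper_width: 0.824
F [-0.5 -0.4 -0.6] s 16.62 mm t 9.4
F [-0.4 -1.   2. ] s 16.69 mm t 9.65
F [ 0.6 -0.7  5.7] s 16.76 mm t 9.9
F [ 0.3 -0.7  8.3] s 16.92 mm t 10.15
```

```bash

python3 -m crank '[{"linear":[0,0,-0.001],"dr":[0,0,0],"hand":0.65},{"linear":[0,0,-0.001],"dr":[0,0,0],"hand":0.65},{"linear":[0,0,-0.001],"dr":[0,0,0],"hand":0.65}]' >/dev/null; python3 f.py
python3 -m crank '[{"linear":[0,0,-0.001],"dr":[0,0,0],"hand":0.65},{"linear":[0,0,-0.001],"dr":[0,0,0],"hand":0.65},{"linear":[0,0,-0.001],"dr":[0,0,0],"hand":0.65}]' >/dev/null; python3 f.py
```

```text
F [-0.3 -1.3  9.6] s 17.57 mm t 10.4
F [ 0.  -1.   9.3] s 18.35 mm t 10.65
```

It slides at about 9.5 N. I'll carry on easing until the force steps up.

```bash

python3 -m crank '[{"linear":[0,0,-0.001],"dr":[0,0,0],"hand":0.65},{"linear":[0,0,-0.001],"dr":[0,0,0],"hand":0.65},{"linear":[0,0,-0.001],"dr":[0,0,0],"hand":0.65}]' >/dev/null; python3 f.py
python3 -m crank '[{"linear":[0,0,-0.001],"dr":[0,0,0],"hand":0.65},{"linear":[0,0,-0.001],"dr":[0,0,0],"hand":0.65},{"linear":[0,0,-0.001],"dr":[0,0,0],"hand":0.65}]' >/dev/null; python3 f.py
python3 look.py w8
```

```text
F [ 0.4 -1.7 10.4] s 18.98 mm t 10.9
F [ 0.8 -2.2 13. ] s 19.04 mm t 11.15
cam [0.425 0.024 0.235] tcp [0.489  0.0467 0.0927]
post_back 0.78 [364.8 282.8] [0.4753 0.0779 0.112 ] tool [-0.003  -0.0191  0.034 ]
lever_bar 0.59 [270.8 284.6] [0.4879 0.0428 0.112 ] tool [-0.0023 -0.0193 -0.0032]
pad_face 0.56 [121.1 237. ] [ 0.5181 -0.0385  0.05  ] tool [ 0.0002  0.0424 -0.0902]
fixed_jaw 0.6 [364.  283.9] [0.5217 0.1263 0.    ] tool [0.0566 0.0929 0.0645]
vee_block 0.55 [ 98.1 222.6] [ 0.5223 -0.0601  0.032 ] tool [-0.0027  0.0603 -0.1121]
clamp 0.63 [236.7 210.8] [0.4974 0.0183 0.    ] tool [-0.0011  0.0926 -0.03  ]
```

The jaw came to a firm stop after 2.3 mm, as a notch wall would give (2.5 mm play). I'll back off to the same relative pose as w2 (lever at rest) and compare the bar's place.

```bash

python3 -m crank '[{"linear":[0,0,0.004],"dr":[0,0,0],"hand":0.7},{"linear":[0,0,0.012],"dr":[0,0,0],"hand":0.77},{"linear":[0,0,0.022],"dr":[0,0,0],"hand":0.77},{"linear":[0,0,0.0235],"dr":[0,0,0],"hand":0.77},{"linear":[0,0,0.0235],"dr":[0,0,0],"hand":0.77},{"linear":[0,0,0.0235],"dr":[0,0,0],"hand":0.77}]'; python3 f.py
python3 look.py w9; python3 - <<'E'
from h import *
a=cv2.imread("pics/w2.png");b=cv2.imread("pics/w9.png");k=lambda i:cv2.resize(i[210:360,140:360],None,fx=1.8,fy=1.8)
cv2.imwrite("pics/cmp.png",np.vstack([k(a),k(b)]))
for i in (a,b):
    r=i[300].astype(int);B,G,R=r.T
    red=[x for x in np.where((R>120)&(G<80)&(B<80))[0] if x<330];bl=[x for x in np.where((B>90)&(R<70)&(B-R>60))[0] if 240<x<345]
    print(red[0],red[-1],bl[0],bl[-1])
E
```

```text
t: 12.0
eef_pos: [0.4827, 0.0651, 0.0929]
tool_rot: [-0.698, 0.698, 0.114, -0.114]
contact_force: [-0.4, -0.1, 0.0]
gripper_width: 0.884
F [-0.5 -0.   0. ] s -0.36 mm t 12.0
cam [0.419 0.044 0.235] tcp [0.4827 0.0651 0.0929]
post_back 0.84 [315.3 283.4] [0.4756 0.0779 0.112 ] tool [-0.0027 -0.0191  0.0144]
lever_bar 0.76 [223.4 286.4] [0.4884 0.0436 0.112 ] tool [-0.0014 -0.0191 -0.0221]
lever_bar 0.31 [316.1 287.4] [0.4771 0.0788 0.112 ] tool [-0.001  -0.0191  0.0148]
pad_face 0.76 [ 89.1 240.1] [ 0.5196 -0.0377  0.05  ] tool [ 0.0023  0.0429 -0.1092]
pad_face 0.28 [225.2 285.9] [0.5228 0.0446 0.05  ] tool [ 0.0315  0.0429 -0.0321]
vee_block 0.82 [ 68.5 221.8] [ 0.5214 -0.0599  0.032 ] tool [-0.003   0.0609 -0.1307]
vee_block 0.56 [478.7 331.7] [0.5112 0.2184 0.032 ] tool [0.0757 0.0609 0.1364]
clamp 0.6 [213.2 209.9] [0.496  0.0202 0.    ] tool [-0.0017  0.0929 -0.0467]
237 238 289 290
237 238 290 290
```

View pics/cmp.png

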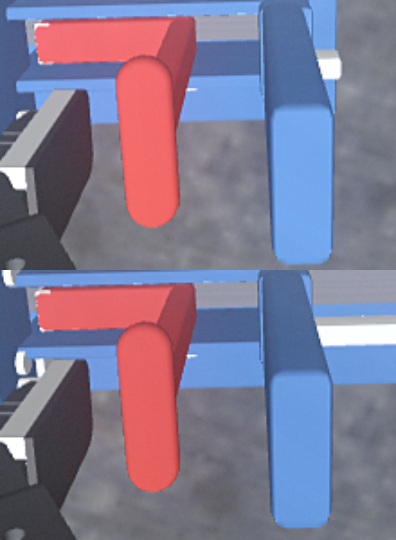

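The two views match to within a pixel (bar 117–180, post 272–332 in both), so the lever is fully released with the pawl seated. The pad is about 9 mm in and the block is home. I'll retreat upward.

```bash

python3 -m crank '[{"linear":[0,0,0],"dr":[0,0,0],"hand":1},{"linear":[0,-0.02,0],"dr":[0,0,0],"hand":1},{"linear":[0,-0.05,0],"dr":[0,0,0],"hand":1},{"linear":[0,-0.09,0],"dr":[0,0,0],"hand":1},{"linear":[0,-0.13,0],"dr":[0,0,0],"hand":1},{"linear":[0,-0.15,0],"dr":[0,0,0],"hand":1},{"linear":[0,-0.15,0],"dr":[0,0,0],"hand":1},{"linear":[0,-0.15,0],"dr":[0,0,0],"hand":1}]'; python3 look.py w10
```

```text
t: 13.02
eef_pos: [0.4833, 0.0653, 0.2439]
tool_rot: [0.698, -0.698, -0.115, 0.113]
contact_force: [0.6, -0.2, -0.0]
gripper_width: 1.0
cam [0.419 0.044 0.386] tcp [0.4833 0.0653 0.2439]
post_back 0.71 [295.1 194.4] [0.4756 0.0769 0.112 ] tool [-0.004   0.1319  0.0134]
lever_bar 0.82 [250.9 197.8] [0.4898 0.0433 0.112 ] tool [-0.0012  0.1319 -0.0229]
pad_face 0.66 [168.  183.8] [ 0.5183 -0.0393  0.05  ] tool [-0.0005  0.1939 -0.1104]
vee_block 0.79 [408.3 255. ] [0.5176 0.229  0.032 ] tool [0.0839 0.2122 0.1442]
vee_block 0.73 [153.  175.8] [ 0.5203 -0.0606  0.032 ] tool [-0.0055  0.2119 -0.1312]
clamp 0.6 [236.5 172.8] [0.4961 0.0191 0.    ] tool [-0.0032  0.2439 -0.0479]
```

View pics/w10.png

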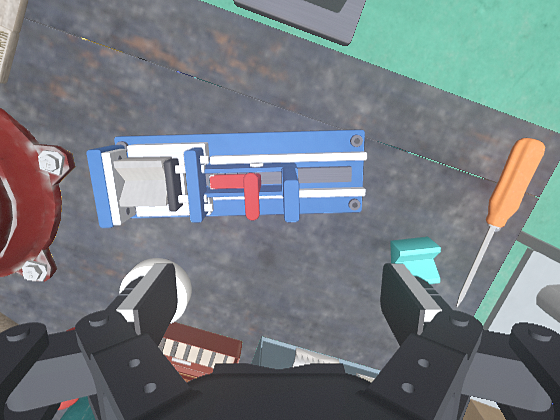

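The block sits square against the fixed jaw at px (145,182) with the pad partly in. The lever is released at (251,198), and the bystanders in view are in place.

```bash
python3 -c "
from station import bot
print(bot.hand_in())"
```

```text
the job is handed in; nothing more can be done
None
```

The vee block is clamped and the job is handed in; no verdict was reported. It took about 13 s of the 54 s allowed.

**What I did:** I squeezed the lever fully (28.1 mm over all), then carried the jaw forward with it held until the block was home and the pad pressing. After letting the lever go, I eased the jaw on by pushing the back of the post. It slid about 2.3 mm at roughly 9.5 N, then stopped firmly at 13 N on a notch wall. I backed off and lifted the gripper clear.

**Last checks:**
- **Lever:** the bar stands in the same place, to about a pixel, as in the picture taken before squeezing, so the pawl is fully down. The network's own post-to-bar distance came out slightly short of 38 mm (36 to 37 mm); I trusted the picture comparison.
- **Pad:** pressed in about 8 to 10 mm by camera. The network's readings of the pad scatter by about 3 mm.
- **Block:** it looks square against the fixed jaw. It measured about 0.083 to 0.085 m along the clamp (home is 0.0836 m), though the calibration is only good to about 2 mm.
- **Bystanders:** the screwdriver and tape look undisturbed. The brass brush was out of the last view, but the arm never went near it.
- **Side and vertical loads:** they reached about 17 N at the tool for a short time while the jaw was being carried, and I relieved them.
- **Not measured directly:** the lever angle and the force between the block and the fixed jaw.

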